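# Load a disk under the spring clip of a test cradle

### The arm

A 6-joint arm with a two-finger parallel gripper is mounted at the origin on a cart in front of the work surface, level with it; the furniture and walls round the work are solid. World frame = base frame: x ahead of the robot, y to its left, z up, the work surface at z = 0. Lengths are in m, angles in rad, forces in N, time in s.
With the tool pointing down it reaches from about 0.225 to 0.875 m from the base axis. Payload 3.4 kg.
Tool frame: the origin (TCP) lies midway between the tips of the shut fingers; the grasp point (between the pads) lies 19 mm behind it (manip.grip_point_offset is the distance from the TCP to the grasp point, in m); x points along the fingers, y is the direction in which the jaws open and shut, and the axes are right-handed (so a half turn about x gives the same grasp; the last joint's range is limited). The gripper opens to 85 mm and grips with 20 to 120 N. Pads are 22 mm wide; open, the fingers measure 114 mm over their backs; the gripper's body (76 mm by 85 mm) begins 54 mm behind the grasp point. The pads swing forward as they close: fully open they stand 13 mm farther back than shut.
Start: joints at [-1.228, 0.276, 1.505, -0, 1.361, -0.121], TCP at [0.257, -0.514, 0.231] pointing down, gripper open.
Joint ranges: [-2.89, 2.89], [-0.75, 2.08], [0.22, 2.7], [-1.18, 4.32], [0.11, 2.71], [-2.7, 2.7]. Speed limits (rad/s): [2.57, 2.57, 3.14, 3.14, 3.14, 3.14].

### API

Orientations are given as a unit quaternion [w, x, y, z].
In Python, from rig import manip gives the robot as it stands.
- The arm moves only by the shell command python3 -m crank 'ROWS' [FORCE]. ROWS is a JSON object of lists of equal length, an entry for each row: "grip": the opening, from 0 (shut) to 1 (fully open); "slide": the shift along the world's x, y, z in cm, a list of three; "roll": the turn about the world's z in degrees. In form: {"grip": [grip, ...], "slide": [[dx, dy, dz], ...], "roll": [roll, ...]}. A call has 1 to 20 rows; each row is the pose to reach, as a shift and turn from the pose commanded when the call began; what a row does not reach only later rows make up. A row lasts 1/10 s, in which the tool goes at most 50 mm and 8.59 degrees, less where a joint would pass 70% of its speed; a pose out of reach is approached as far as the arm can. A call with a gripper value outside its range is refused whole. The fingers move at their own pace and stop on an object; FORCE is the grip in N (left out, the last holds). Time passes only in rows, so rows that repeat a pose let the fingers close. It gives the time, the measured TCP pose, the force and the opening at its end, in the units of the state.
- manip.get_state(): the state, without advancing time (a new reading comes with each control period).
- manip.get_image(name): name is "scene" or "top" or "wrist"; returns a dict with "frame" (480x640x3 uint8, red, green, blue), "K" (3x3 intrinsics, pixels), "distortion" ([k1, k2, p1, p2, k3] as OpenCV has them; the pictures are not rectified), "R" (3x3) and "t" (3): a world point X has camera coordinates R X + t. Camera axes: x right, y down, z forward; pixel columns grow to the right and rows downward; lengths in m; the calibration is good to about 2 mm. A picture is of the moment at which its call begins. There is no depth.
- manip.sign_off(): hands the job in, once; it reports no verdict.
The state is a dict: "clock": time; "qpos": joint angles; "qd": joint speeds; "effort": joint torques, N m; "position": TCP position; "ee_rot": TCP orientation; "contact_force": force on the tool from outside, world axes, zero at the start; "moment": the same for the moment, N m; "width": finger opening in m.
Only numpy, scipy, OpenCV 4.12 (cv2) and the standard library are available. Lean on these libraries where they do the work, as an engineer would, in place of code of your own. Each camera call takes 0.05 s, during which the arm holds its last target. There are 200 camera calls.

### The job

Load the small hard disk into its test cradle without gripping or lifting anything: with one fingertip press down the flange of the spring clip and keep it down, so that the clip's nose stays clear of the disk, while the other fingertip pushes the disk along the deck, under the raised nose, until it is fully home against the contact block. Only then let the clip down so that its nose bears on the disk, and move clear. Leave the things lying around the cradle where they are.

Things in the scene. Friction and masses are not known exactly. Their poses are not given: they have to be found in the camera images.
- cradle: Cradle for one 2.5 inch disk, fixed. Dark deck 104 (x) x 200 (y) mm, its surface at z = 12 mm. Origin: centre of the underside, on the worktop; x away from the robot, y to its left, turned up to 0.2 rad. Channel along y, 73 mm wide, x = -36.5 to 36.5, between rails that end at y = 90: near one 4 mm above the deck, far one 6. Open at the left; at the right the black contact block.
- block_face (a point): Middle of the contact block's stop face (block 62 mm wide, 12 mm above the deck), 5 mm above the deck, at y = -75 mm in the cradle's frame, x = 0. The disk is home when its front edge meets this face, its centre then 50 mm to the left of it, at y = -25 mm.
- clip_flange (a point): Middle of the top of the clip's thumb flange, a flat steel strip with 3 dark ribs along the cradle's near side, over the worktop. At rest at x = -76, y = 21, z = 25 mm in the cradle's frame, leaning up to the robot; at clip = 0.30 level, z = 16.5 mm (4.5 above the deck). A fingertip can slide along it from y = -60 to 105 mm; across, keep to x = -85 to -66. It moves with the clip.
- clip_nose (a point): Lower edge of the clip's nose, mid-width; the nose spans y = -66 to -40 mm in the cradle's frame and overhangs the channel's near edge to x = -20. At rest 6 mm above the deck. The clip is a steel rocker: pressing the flange raises the nose. Its hinge pin lies along y at x = -46, z = 21.5 mm; the hinge's highest points are at z = 27 mm.
- disk_mid (a point): Centre, half-way up, of the loose hard disk: 100 (along the channel) x 70 x 9.4 mm, 0.1 kg, black with a white label. It starts flat on the deck in the channel, contact end to the block, its front edge 5 to 28 mm short of the nose. The pushing finger goes behind its left edge, 50 mm from this point. Its z is up; its x points to the channel's open end.
- clip (a joint): Clip angle, rad. 0 at rest: nose too low for the disk to enter. Grows as the flange is pressed: at 0.16 the nose just clears the disk, at 0.20 by over 1 mm, 0.30 is fully open (nose 13 mm above the deck), 0.38 the hard limit (flange 2.4 mm lower still). Sprung shut: on the flange's middle 1.2 N starts it, 5 to 6 N hold 0.30. Let go it closes; on the disk it reads about 0.14.
- screwdriver: Loose precision screwdriver, 140 mm long, 11 mm thick, lying beyond the contact block. Not to be moved. Origin: centre of its underside.
- usb: Loose USB stick, 47 x 16 x 8 mm, lying beyond the contact block. Not to be moved. Origin: centre of its underside.
- tweezers: Loose tweezers, 122 mm long, 9 mm high, lying along the cradle's far side. Not to be moved. Origin: centre of the underside.

How it is judged:
On the way, in this order (a step that is already met when the one before it is completed fails the run):
1. a finger holds the clip open while the disk is still clear of its nose (contact force between the fingers and clip above 0.5 N and value of joint clip above 0.2 rad and y of disk_mid in the frame of cradle above 0.0115 m), for 0.2 s.
2. the disk is home against the contact block with a finger still holding the clip open (contact force between the fingers and clip above 0.5 N and value of joint clip above 0.2 rad and y of disk_mid in the frame of cradle below -0.0225 m), for 0.2 s.
At the end, for the whole second after the job is handed in: the disk lies flat and at rest within 2.5 mm of the contact block, with the released clip's nose bearing on it (over 1 N) (y of disk_mid in the frame of cradle below -0.0225 m and value of joint clip between 0.1 and 0.19 rad and contact force between clip and disk above 1 N and linear speed of disk below 0.01 m/s); the robot touches nothing.
It fails at once if the clip is let down on the disk before the disk is home (y of disk_mid in the frame of cradle between -0.0215 and 0.0075 m and value of joint clip below 0.165 rad).
It fails at once if the disk is lifted or tipped (z of disk_mid in the frame of cradle above 0.0215 m or angle between disk_mid's own z axis and vertical above 0.12 rad).
It fails at once if a thing lying round the cradle is moved (distance of any of screwdriver, usb, tweezers from where it was at the start of the episode above 0.015 m).
It also fails if it takes over 40 s, if anything falls off the work surface, if the arm or the gripper's body presses on something with over 40 N, if the wrist force passes 120 N, or if a joint passes its speed limit or range.

## Working session

There is one attempt and no reset: what is moved stays moved. The work goes in short steps, Python scripts to look and compute and a shell command to move; the robot and the scene stay as the last step left them, time stands still between calls to the robot, and variables do not carry over. Pictures are saved under pics/ and viewed, on a budget of 10 in all, crops included, one or two more only if the job needs it, and the job is handed in when it is done.

```bash
ls; mkdir -p pics
python3 - <<'E'
from rig import manip
import cv2
for n in ("scene","top"):
    d=manip.get_image(n); cv2.imwrite(f"pics/{n}0.png",d["frame"][:,:,::-1])
    print(n,d["K"],d["distortion"],d["R"],d["t"])
print(manip.get_state())
E
```

```text
pics
scene [[527.51437133   0.         316.19957903]
 [  0.         527.51437133 240.30909718]
 [  0.           0.           1.        ]] [0.02450349 0.         0.         0.         0.        ] [[ 0.73420625 -0.6787178   0.01683266]
 [-0.47513008 -0.53136833 -0.70135519]
 [ 0.48496659  0.50694166 -0.71261319]] [-0.70382187  0.09603775  0.81726358]
top [[484.1936459    0.         312.13563367]
 [  0.         484.1936459  240.08097418]
 [  0.           0.           1.        ]] [-0.08286781  0.          0.          0.          0.        ] [[-0.01167863 -0.99977069 -0.01794933]
 [-0.98834315  0.01426639 -0.15157268]
 [ 0.151794    0.01596994 -0.98828313]] [-0.41015596  0.585997    0.82774635]
{'clock': 0.1, 'qpos': array([-1.22797802e+00,  2.76539714e-01,  1.50601291e+00, -1.80408206e-05,
        1.36067844e+00, -1.20980767e-01]), 'qd': array([-0.00110197, -0.00192292, -0.00326745,  0.00028335, -0.00171586,
       -0.00114387]), 'effort': array([ 8.35980190e-04, -4.17701876e+01, -2.46404493e+01, -2.37247750e-04,
        5.82515902e-03, -1.02316244e-05]), 'position': array([ 0.25706729, -0.5138152 ,  0.23051912]), 'ee_rot': array([-0.16193819, -0.6881078 , -0.16308823,  0.68824844]), 'contact_force': array([-0.06379712,  0.13122232, -0.57752132]), 'moment': array([ 0.00075478, -0.01735789, -0.01391781]), 'width': 0.08571023867534305}
```

View pics/top0.png

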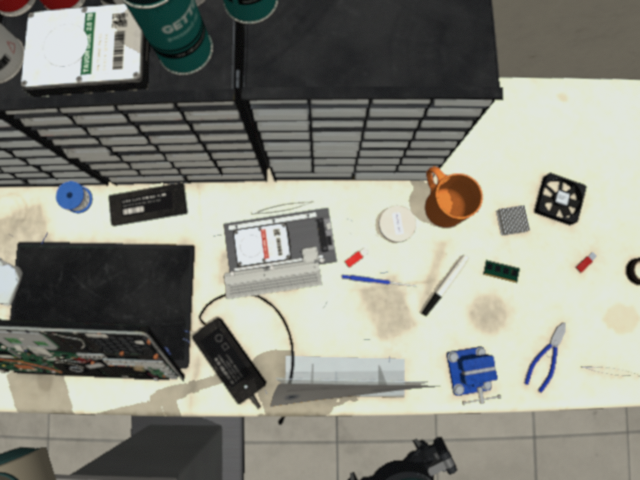

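View pics/scene0.png

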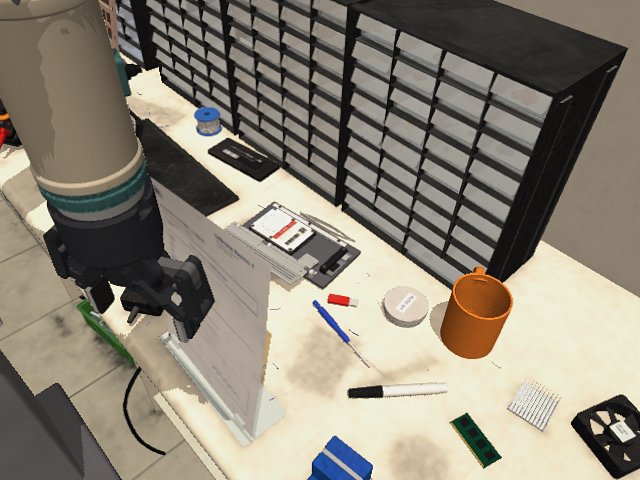

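The top view shows the cradle around (280,245), with its block to the right at about (322,250) and the disk label at about (260,243). The flange is the light strip running (228,290) to (320,270). The USB stick (355,257), screwdriver (370,279) and tweezers (283,208) lie around it, and an upright panel stands at (285-430,355-400). The scene view agrees.

```bash
cat > h.py <<'E'
from rig import manip
import cv2, numpy as np
def ray(d,uv,z):
    n=cv2.undistortPoints(np.array(uv,float).reshape(-1,1,2),d["K"],d["distortion"]).reshape(-1,2)
    v=np.c_[n,np.ones(len(n))]@d["R"]; c=-d["R"].T@d["t"]
    return c+v*((z-c[2])/v[:,2])[:,None]
def proj(d,P):
    return cv2.projectPoints(np.array(P,float).reshape(-1,3),cv2.Rodrigues(d["R"])[0],d["t"],d["K"],d["distortion"])[0].reshape(-1,2)
E
python3 - <<'E'
from h import *
d=manip.get_image("top"); f=d["frame"][:,:,::-1]
cv2.imwrite("pics/c1.png",cv2.resize(f[195:305,210:350],None,fx=5.7,fy=5.4,interpolation=cv2.INTER_CUBIC)) if 0 else cv2.imwrite("pics/c1.png",cv2.resize(f[195:305,215:345],None,fx=5,fy=5,interpolation=cv2.INTER_CUBIC))
print(ray(d,[[226,223],[331,209],[336,262],[322,286],[228,297]],0.012).round(3))
print("panel base",ray(d,[[285,357],[404,357],[404,396],[275,402]],0.0).round(3), "cabinet",ray(d,[[270,180]],0))
s=manip.get_image("scene")
print("panel foot scene",ray(s,[[162,338],[246,440],[283,410]],0).round(3))
# two-view panel top right corner: top(438,385)?, scene (270,268)
print(-d["R"].T@d["t"],-s["R"].T@s["t"])
for uvt in ([438,385],):
  for z in (0.1,.15,.2,.25,.3): p=ray(d,[uvt],z); print(z,p.round(3),proj(s,p).round(0))
E
```

```text
[[ 0.62  -0.256  0.012]
 [ 0.643 -0.453  0.012]
 [ 0.544 -0.461  0.012]
 [ 0.5   -0.434  0.012]
 [ 0.482 -0.262  0.012]]
panel base [[ 0.372 -0.365  0.   ]
 [ 0.369 -0.582  0.   ]
 [ 0.3   -0.58   0.   ]
 [ 0.292 -0.347  0.   ]] cabinet [[ 0.70494083 -0.33743594  0.        ]]
panel foot scene [[ 0.309 -0.367  0.   ]
 [ 0.307 -0.573  0.   ]
 [ 0.368 -0.574  0.   ]]
[ 0.44872913 -0.43164103  0.89950686] [ 0.16603531 -0.84096996  0.66159658]
0.1 [[ 0.332 -0.619  0.1  ]] [[282. 416.]]
0.15 [[ 0.34  -0.607  0.15 ]] [[279. 382.]]
0.2 [[ 0.347 -0.595  0.2  ]] [[276. 345.]]
0.25 [[ 0.354 -0.584  0.25 ]] [[272. 304.]]
0.3 [[ 0.362 -0.572  0.3  ]] [[267. 259.]]
```

View pics/c1.png

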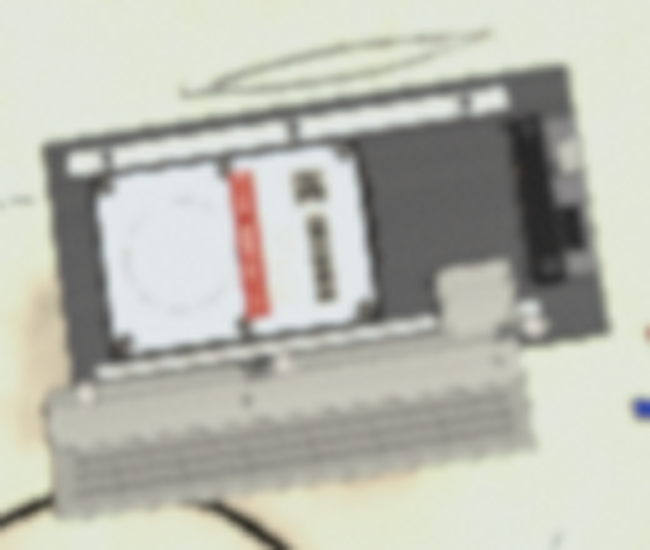

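Run:
```python
from h import *
from scipy.spatial.transform import Rotation as Ro
d=manip.get_image("top")
o=np.array([215,195.])
cv=lambda L:(np.array(L)+.5)/5-.5+o
P=ray(d,cv([[45,145],[568,67],[607,330],[75,375]]),.012)[:,:2]
print(P.round(4))
M=np.array([[52,100],[52,-100],[-52,-100],[-52,100]])/1000.
q=P[[0,1,2]];m=M[[0,1,2]]
H=(m-m.mean(0)).T@(q-q.mean(0)); th=np.arctan2(H[0,1]-H[1,0],H[0,0]+H[1,1])
R=np.array([[np.cos(th),-np.sin(th)],[np.sin(th),np.cos(th)]]); t=q.mean(0)-R@m.mean(0)
print("yaw",th,"t",t,"res",((q-t)@R-m).round(4))
D=ray(d,cv([[97,190],[120,358],[378,318],[358,145]]),.0214)[:,:2]
print("disk",((D-t)@R).round(4))
print("flange",((ray(d,cv([[55,515],[530,448]]),.03)[:,:2]-t)@R).round(4))
s=manip.get_state(); rot=Ro.from_quat(s["ee_rot"][[1,2,3,0]]).as_matrix(); print(rot.round(3)); print("tool y yaw",np.degrees(np.arctan2(rot[1,1],rot[0,1])),"crad",np.degrees(th))
for c in ([-.038,.09],): print(t+R@c)
```

```text
[[ 0.6187 -0.2516]
 [ 0.6454 -0.4481]
 [ 0.5462 -0.4608]
 [ 0.5321 -0.2641]]
yaw 0.13958211950974933 t [ 0.58163545 -0.35622428] res [[-0.0007 -0.0015]
 [-0.0016  0.0001]
 [ 0.0023  0.0014]]
disk [[ 0.0294  0.0798]
 [-0.0337  0.0793]
 [-0.0335 -0.0163]
 [ 0.0312 -0.0182]]
flange [[-0.0874  0.1086]
 [-0.0893 -0.0638]]
[[-0.     0.447 -0.894]
 [ 0.001 -0.894 -0.447]
 [-1.    -0.001 -0.   ]]
tool y yaw -63.426906645093936 crad 7.997466343399304
[ 0.53148339 -0.27238651]
```

```bash
python3 -m crank '{"grip":[1,1,1,1,1,0.72,0.72,0.72,0.72,0.72,0.72,0.72,0.72,0.72,0.72,0.72,0.72],"slide":[[0,0,4],[0,0,8],[0,0,12],[0,0,16],[0,0,18],[3,3,18],[6,6,18],[9,9,18],[12,12,18],[15,15,18],[18,18,18],[22,21,18],[25,24,16],[27.3,25,12],[27.3,25,8],[27.3,25,4],[27.3,25,2]],"roll":[0,0,0,0,0,8,16,24,32,40,48,56,64,71.4,71.4,71.4,71.4]}'
python3 - <<'E'
from h import *
d=manip.get_image("wrist"); cv2.imwrite("pics/w1.png",d["frame"][:,:,::-1]); s=manip.get_state();print(s["position"],s["width"],s["qpos"],s["contact_force"])
E
```

```text
clock: 1.95
position: [0.5287, -0.2627, 0.2471]
ee_rot: [0.531, 0.463, 0.536, -0.464]
contact_force: [-0.5, 0.2, -0.6]
width: 0.0612
[ 0.5276199  -0.26221015  0.24488503] 0.061167067826154845 [-5.79273294e-01  2.96379025e-01  1.44172600e+00 -1.61851021e-05
  1.41443109e+00 -7.19018514e-01] [-1.13380079  0.65970485 -2.15410153]
```

View pics/w1.png

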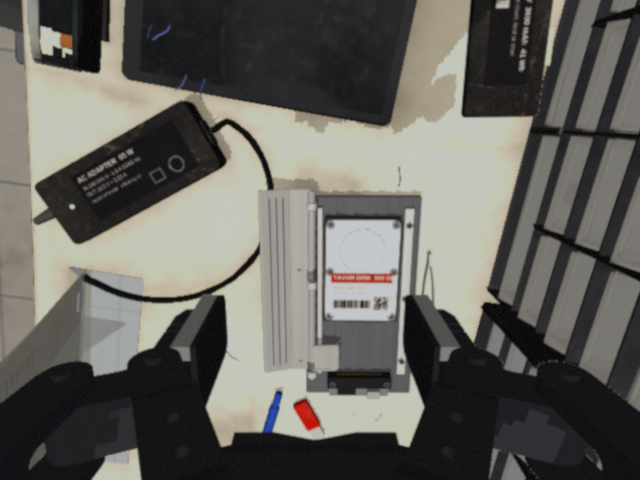

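The wrist view shows the cradle whole: deck corners near (316,193), (421,197), (409,391) and (307,390), and the disk from about (322,215) to (402,321). The fingers straddle it, with tips near (227,297) and (405,297).

```bash
python3 -m crank '{"grip":[0.72,0.72,0.72],"slide":[[0,0,0],[0,0,0],[0,0,0]],"roll":[0,0,0]}'
python3 - <<'E'
from h import *
from scipy.spatial.transform import Rotation as Ro
d=manip.get_image("wrist"); f=d["frame"][:,:,::-1]; s=manip.get_state(); print(s["position"],s["contact_force"])
np.savez("w2.npz",K=d["K"],distortion=d["distortion"],R=d["R"],t=d["t"],frame=d["frame"])
cv2.imwrite("pics/w2.png",cv2.resize(f[185:400,200:430],None,fx=2.75,fy=2.75,interpolation=cv2.INTER_CUBIC))
rot=Ro.from_quat(s["ee_rot"][[1,2,3,0]]).as_matrix()
for r in (0,.004,.008,.013):
  print(r,[proj(d,s["position"]+rot@[-r,a*s["width"]/2,b*.011])[0].round(0) for a in (-1,1) for b in (-1,1)])
E
```

```text
clock: 2.3
position: [0.5311, -0.265, 0.2534]
ee_rot: [0.535, 0.464, 0.532, -0.464]
contact_force: [-0.8, 0.5, 0.0]
width: 0.0617
[ 0.53101483 -0.26495594  0.25327233] [-1.16601222  0.03107418  0.73936406]
0 [array([232., 286.]), array([235., 341.]), array([405., 286.]), array([402., 341.])]
0.004 [array([230., 290.]), array([233., 347.]), array([407., 290.]), array([404., 347.])]
0.008 [array([228., 295.]), array([231., 353.]), array([410., 295.]), array([406., 353.])]
0.013 [array([225., 301.]), array([228., 361.]), array([413., 301.]), array([409., 361.])]
```

View pics/w2.png

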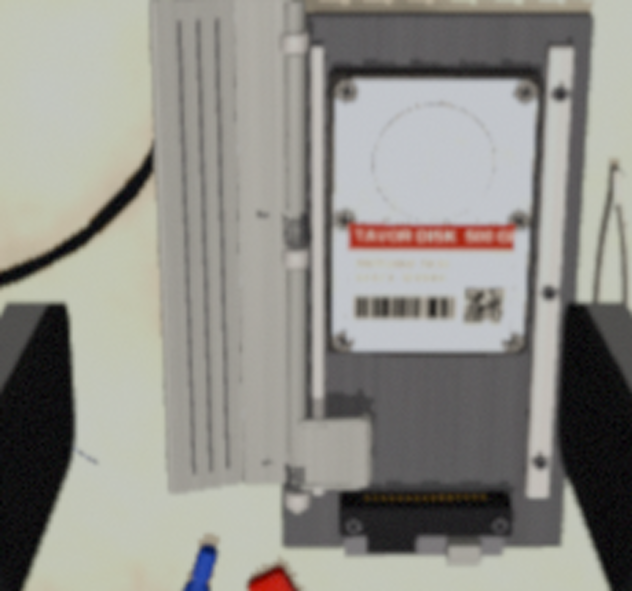

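Run:
```python
from h import *
d=np.load("w2.npz")
cv=lambda L:(np.array(L)+.5)/2.75-.5+np.array([200,185.])
q=ray(d,cv([[592,14],[560,545],[283,545],[308,13]]),.012)[:,:2]
m=np.array([[52,100],[52,-100],[-52,-100],[-52,100]])/1000.
H=(m-m.mean(0)).T@(q-q.mean(0)); th=np.arctan2(H[0,1]-H[1,0],H[0,0]+H[1,1])
R=np.array([[np.cos(th),-np.sin(th)],[np.sin(th),np.cos(th)]]); t=q.mean(0)-R@m.mean(0)
print("yaw",th,np.degrees(th),"t",t,"\nres",((q-t)@R-m).round(4).tolist())
c=lambda L,z:((ray(d,cv(L),z)[:,:2]-t)@R).round(4).tolist()
print("disk rear",c([[332,72],[545,74]],.0214),"front",c([[330,352],[525,354]],.0214))
print("block",c([[342,493],[512,493]],.024))
print("flange outer",c([[153,5],[170,491]],.028),"ribs",c([[179,20],[198,20],[217,20],[195,470],[228,470]],.025))
print("nose",c([[371,417],[370,488]],.02))
for p in ([-.038,.1],[-.038,.036]): print(p,t+R@p)
np.savez("cr.npz",R=R,t=t,th=th)
```

```text
yaw 0.11989366339886862 6.869400903117285 t [ 0.58432413 -0.35366377] 
res [[-0.0053, 0.0002], [-0.0011, 0.0015], [0.0002, -0.0005], [0.0061, -0.0012]]
disk rear [[-0.0378, 0.0814], [0.031, 0.082]] front [[-0.0363, -0.0175], [0.0311, -0.017]]
block [[-0.0309, -0.0708], [0.0294, -0.0696]]
flange outer [[-0.0942, 0.1032], [-0.0914, -0.0684]] ribs [[-0.0865, 0.0981], [-0.0805, 0.0982], [-0.0746, 0.0983], [-0.0828, -0.0619], [-0.0712, -0.0617]]
nose [[-0.0213, -0.0429], [-0.0207, -0.0711]]
[-0.038, 0.1] [ 0.53463625 -0.25892669]
[-0.038, 0.036] [ 0.54229108 -0.32246725]
```

Run:
```python
from h import *
d=np.load("w2.npz")
cv=lambda L:(np.array(L)+.5)/2.75-.5+np.array([200,185.])
q=ray(d,cv([[592,14],[560,545],[283,545]]),.012)[:,:2]
m=np.array([[52,100],[52,-100],[-52,-100]])/1000.
H=(m-m.mean(0)).T@(q-q.mean(0)); th=np.arctan2(H[0,1]-H[1,0],H[0,0]+H[1,1])
R=np.array([[np.cos(th),-np.sin(th)],[np.sin(th),np.cos(th)]]); t=q.mean(0)-R@m.mean(0)
print("yaw",th,np.degrees(th),"t",t,"\nres",((q-t)@R-m).round(4).tolist())
c=lambda L,z:((ray(d,cv(L),z)[:,:2]-t)@R).round(4).tolist()
print("disk rear",c([[332,72],[545,74]],.0214),"front",c([[330,352],[525,354]],.0214))
print("block",c([[342,493],[512,493]],.024))
print("ribs",c([[179,20],[198,20],[217,20],[195,470],[228,470]],.025))
print("nose",c([[371,417],[370,488]],.02))
for p in ([-.038,.1],[-.038,.036]): print(p,t+R@p)
np.savez("cr.npz",R=R,t=t,th=th)
```

```text
yaw 0.14178402917660116 8.123626474178971 t [ 0.58158003 -0.35399735] 
res [[-0.0003, -0.0009], [-0.0005, 0.0003], [0.0008, 0.0006]]
disk rear [[-0.0332, 0.0821], [0.0355, 0.0812]] front [[-0.0339, -0.0167], [0.0334, -0.0177]]
block [[-0.0297, -0.0701], [0.0306, -0.0703]]
ribs [[-0.0816, 0.0999], [-0.0756, 0.0999], [-0.0696, 0.0999], [-0.0814, -0.0601], [-0.0698, -0.0602]]
nose [[-0.0194, -0.0425], [-0.0195, -0.0707]]
[-0.038, 0.1] [ 0.52983039 -0.26037056]
[-0.038, 0.036] [ 0.5388742  -0.32372835]
```

```bash
python3 -m crank '{"grip":[0.72,0.72,0.72,0.72,0.72,0.72,0.72,0.72,0.72,0.72],"slide":[[-0.1,0.55,-4],[-0.1,0.55,-8],[-0.1,0.55,-12],[-0.1,0.55,-15],[-0.1,0.55,-18],[-0.1,0.55,-20],[-0.1,0.55,-21],[-0.1,0.55,-21],[-0.1,0.55,-21],[-0.1,0.55,-21]],"roll":[0,0,0,0,0,0,0,0,0,0]}'
python3 - <<'E'
from h import *
from scipy.spatial.transform import Rotation as Ro
s=manip.get_state(); rot=Ro.from_quat(s["ee_rot"][[1,2,3,0]]).as_matrix(); c=np.load("cr.npz")
print(s["position"],s["contact_force"],(s["position"][:2]-c["t"])@c["R"],np.degrees(np.arctan2(rot[1,1],rot[0,1])))
d=manip.get_image("wrist"); f=d["frame"][:,:,::-1]; cv2.imwrite("pics/w3.png",f)
E
```

```text
clock: 3.35
position: [0.5304, -0.2595, 0.043]
ee_rot: [0.535, 0.464, 0.532, -0.464]
contact_force: [0.8, 0.5, -0.2]
width: 0.0612
[ 0.53038167 -0.25954607  0.04296475] [ 0.75884135  0.47243659 -0.23405523] [-0.03733775  0.10073832] 7.97365811137791
```

View pics/w3.png

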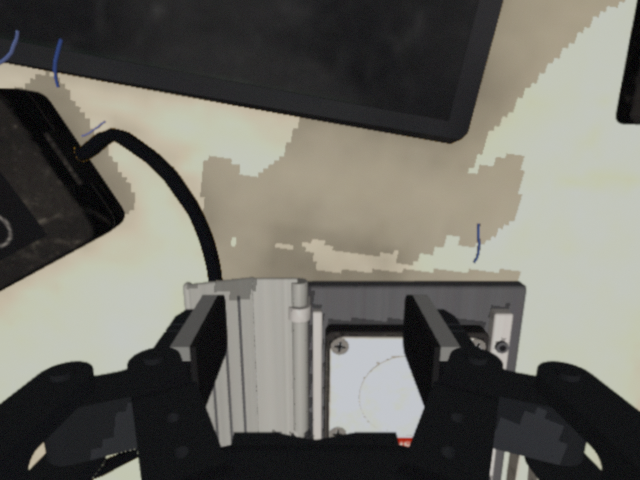

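The wrist view shows both fingertips behind the disk: the left one over the ribbed flange at (215,296), the right one over the channel, left of the disk's rear edge at row 327. The tips look thin, so I'll move slightly outward while lowering.

```bash
python3 -m crank '{"grip":[0.74,0.74,0.74,0.74,0.74,0.74],"slide":[[-0.12,-0.32,0],[-0.12,-0.32,-1],[-0.12,-0.32,-2],[-0.12,-0.32,-2.3],[-0.12,-0.32,-2.3],[-0.12,-0.32,-2.3]],"roll":[0,0,0,0,0,0]}'; python3 -m crank '{"grip":[0.74,0.74,0.74],"slide":[[0,0,-0.2],[0,0,-0.4],[0,0,-0.4]],"roll":[0,0,0]}';python3 -m crank '{"grip":[0.74,0.74,0.74],"slide":[[0,0,-0.2],[0,0,-0.2],[0,0,-0.2]],"roll":[0,0,0]}'
```

```text
clock: 4.0
position: [0.5276, -0.2618, 0.0181]
ee_rot: [0.533, 0.464, 0.534, -0.464]
contact_force: [-0.4, 0.9, 1.3]
width: 0.0631
clock: 4.3
position: [0.5279, -0.2619, 0.0143]
ee_rot: [0.534, 0.464, 0.534, -0.464]
contact_force: [-0.8, -0.0, 3.0]
width: 0.063
clock: 4.6
position: [0.528, -0.2619, 0.0124]
ee_rot: [0.534, 0.464, 0.534, -0.464]
contact_force: [-0.8, 0.2, 2.9]
width: 0.0633
```

```bash
python3 -m crank '{"grip":[0.74,0.74,0.74,0.74],"slide":[[0,0,-0.2],[0,0,-0.42],[0,0,-0.42],[0,0,-0.42]],"roll":[0,0,0,0]}';python3 - <<'E'
from h import *
F=[]
for i in range(4):
    d=manip.get_image("top"); s=manip.get_state(); F.append(s["contact_force"])
c=np.load("cr.npz"); print(np.mean(F,0),s["position"],(s["position"][:2]-c["t"])@c["R"])
f=d["frame"][:,:,::-1]; cv2.imwrite("pics/t2.png",cv2.resize(f[195:305,215:345],None,fx=5,fy=5,interpolation=cv2.INTER_CUBIC))
E
```

```text
clock: 5.0
position: [0.5286, -0.2619, 0.0084]
ee_rot: [0.534, 0.464, 0.533, -0.464]
contact_force: [-0.3, 1.6, 5.8]
width: 0.0633
[-0.10643133  1.64986981  5.60858743] [ 0.52859799 -0.26189831  0.00842465] [-0.03943592  0.09866172]
```

View pics/t2.png

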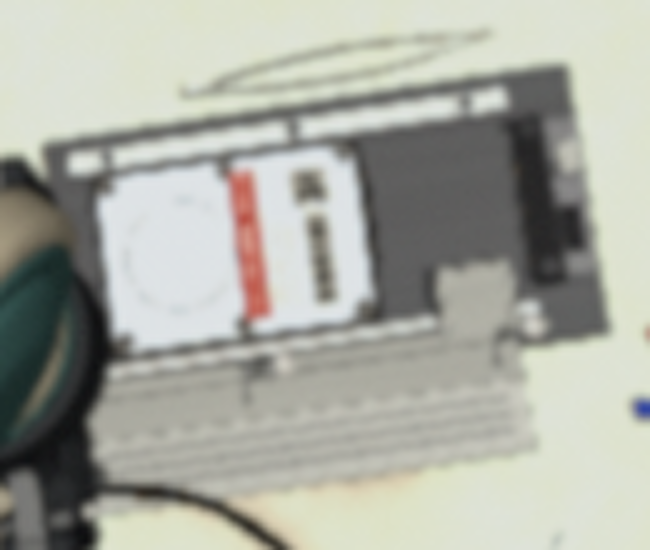

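Force 5.6 N at the expected height means the clip is near 0.3. The picture shows the disk unmoved, its front edge at crop column ~375 and the nose at column ~440. Now the push.

```bash
python3 -m crank '{"grip":[0.74,0.74,0.74,0.74,0.74,0.74,0.74,0.74,0.74,0.74,0.74,0.74],"slide":[[0.05,-0.35,0],[0.1,-0.69,0],[0.15,-1.04,0],[0.2,-1.39,0],[0.25,-1.73,0],[0.3,-2.08,0],[0.35,-2.43,0],[0.4,-2.77,0],[0.45,-3.12,0],[0.5,-3.47,0],[0.5,-3.47,0],[0.5,-3.47,0]],"roll":[0,0,0,0,0,0,0,0,0,0,0,0]}';python3 - <<'E'
from h import *
F=[]
for i in range(4):
    d=manip.get_image("top"); s=manip.get_state(); F.append(s["contact_force"])
c=np.load("cr.npz"); print(np.mean(F,0),s["position"],(s["position"][:2]-c["t"])@c["R"])
f=d["frame"][:,:,::-1]; cv2.imwrite("pics/t3.png",cv2.resize(f[195:305,215:345],None,fx=5,fy=5,interpolation=cv2.INTER_CUBIC))
E
```

```text
clock: 6.4
position: [0.5324, -0.2955, 0.008]
ee_rot: [0.532, 0.465, 0.534, -0.464]
contact_force: [-1.3, 4.5, 5.6]
width: 0.0631
[-1.39611284  3.02393133  6.03137859] [ 0.53238279 -0.29547418  0.00804473] [-0.04043369  0.06488795]
```

View pics/t3.png

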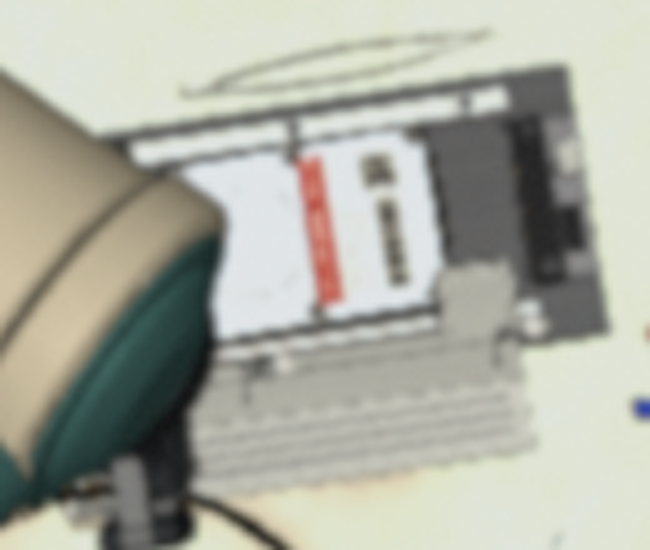

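The disk has moved about 26 mm. Its front edge (column ~443) is just entering under the raised nose, and the block face is at about column 512.

```bash
python3 -m crank '{"grip":[0.74,0.74,0.74,0.74,0.74,0.74,0.74,0.74],"slide":[[0.05,-0.35,0],[0.1,-0.69,0],[0.15,-1.04,0],[0.2,-1.39,0],[0.25,-1.73,0],[0.3,-2.08,0],[0.3,-2.08,0],[0.3,-2.08,0]],"roll":[0,0,0,0,0,0,0,0]}'; python3 -m crank '{"grip":[0.74,0.74,0.74,0.74],"slide":[[0.03,-0.2,0],[0.06,-0.4,0],[0.06,-0.4,0],[0.06,-0.4,0]],"roll":[0,0,0,0]}'
```

```text
clock: 7.4
position: [0.5354, -0.3162, 0.0081]
ee_rot: [0.532, 0.465, 0.534, -0.464]
contact_force: [-1.6, 3.0, 6.0]
width: 0.0633
clock: 7.8
position: [0.5359, -0.3198, 0.0081]
ee_rot: [0.532, 0.465, 0.534, -0.464]
contact_force: [-2.1, 4.3, 6.8]
width: 0.0633
```

```bash
for i in 1 2 3; do python3 -m crank '{"grip":[0.74,0.74,0.74],"slide":[[0.03,-0.2,0],[0.03,-0.2,0],[0.03,-0.2,0]],"roll":[0,0,0]}' | grep -E "pos|force"; done
```

```text
position: [0.5362, -0.3218, 0.0081]
contact_force: [-1.8, 3.8, 6.7]
position: [0.5365, -0.3238, 0.0081]
contact_force: [-1.5, 4.4, 7.6]
position: [0.5368, -0.3256, 0.0081]
contact_force: [-0.8, 4.5, 6.8]
```

```bash
for i in 1 2; do python3 -m crank '{"grip":[0.74,0.74,0.74],"slide":[[0.02,-0.15,0],[0.02,-0.15,0],[0.02,-0.15,0]],"roll":[0,0,0]}' | grep -E "pos|force"; done
python3 - <<'E'
from h import *
F=[]
for i in range(4):
    d=manip.get_image("top"); s=manip.get_state(); F.append(s["contact_force"])
c=np.load("cr.npz"); print(np.mean(F,0),s["position"],(s["position"][:2]-c["t"])@c["R"])
f=d["frame"][:,:,::-1]; cv2.imwrite("pics/t4.png",cv2.resize(f[195:305,215:345],None,fx=5,fy=5,interpolation=cv2.INTER_CUBIC))
E
```

```text
position: [0.5367, -0.3257, 0.008]
contact_force: [-1.0, 7.6, 8.9]
position: [0.5367, -0.3259, 0.0081]
contact_force: [-0.1, 10.5, 9.8]
[-0.90236944 10.0668378   9.39330082] [ 0.53673972 -0.32590094  0.0080568 ] [-0.04042007  0.03415083]
```

View pics/t4.png

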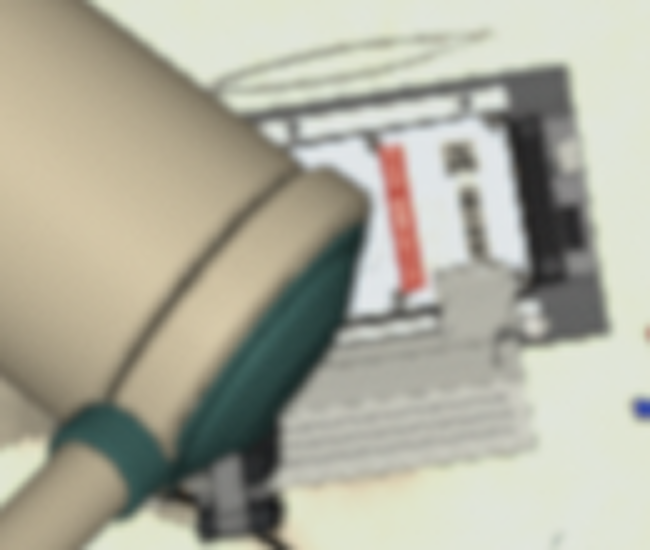

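The push force has jumped to 10 N with the tool stopped, and the disk's front (column ~520) is flush with the block. I'll back off along the channel first so the finger doesn't drag the disk up, then raise slowly.

```bash
python3 -m crank '{"grip":[0.74,0.74,0.74,0.74,0.74,0.74],"slide":[[-0.02,0.15,0],[-0.04,0.3,0],[-0.06,0.45,0],[-0.08,0.6,0],[-0.08,0.6,0],[-0.08,0.6,0]],"roll":[0,0,0,0,0,0]}'; python3 -m crank '{"grip":[0.74,0.74,0.74,0.74,0.74,0.74,0.74,0.74,0.74,0.74,0.74,0.74,0.74,0.74],"slide":[[0,0,0.15],[0,0,0.3],[0,0,0.45],[0,0,0.6],[0,0,0.8],[0,0,1],[0,0,1.3],[0,0,1.7],[0,0,2.5],[0,0,4],[0,0,7],[0,0,10],[0,0,13],[0,0,13]],"roll":[0,0,0,0,0,0,0,0,0,0,0,0,0,0]}'
python3 - <<'E'
from h import *
d=manip.get_image("wrist"); f=d["frame"][:,:,::-1]; cv2.imwrite("pics/w4.png",f)
E
```

```text
clock: 10.1
position: [0.537, -0.3254, 0.0083]
ee_rot: [0.534, 0.464, 0.533, -0.464]
contact_force: [-3.2, -2.6, 4.4]
width: 0.0634
clock: 11.5
position: [0.5398, -0.3263, 0.1437]
ee_rot: [0.537, 0.464, 0.53, -0.464]
contact_force: [1.1, -0.6, 0.1]
width: 0.0636
```

View pics/w4.png

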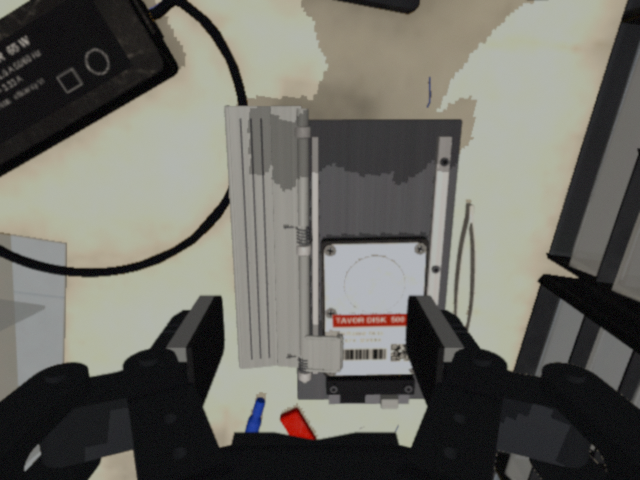

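The wrist view shows the disk in place with the nose on its corner at (325,352) and its front edge at row ~376, against the block. USB, screwdriver and tweezers look in place. I'll move clear and check more closely.

```bash
python3 -m crank '{"grip":[0.74,0.74,0.74,0.74,0.74,0.74,0.74],"slide":[[-0.5,4,2],[-1,6,4],[-1,6,4],[-1,6,4],[-1,6,4],[-1,6,4],[-1,6,4]],"roll":[0,0,0,0,0,0,0]}'
python3 - <<'E'
from h import *
d=manip.get_image("wrist"); f=d["frame"][:,:,::-1]; c=np.load("cr.npz")
np.savez("w5.npz",K=d["K"],distortion=d["distortion"],R=d["R"],t=d["t"],frame=d["frame"])
P=lambda x,y,z:proj(d,np.r_[c["t"]+c["R"]@[x,y],z])[0]
u=P(0,-.05,.0214); print("nose/disk px",u,"expected rear",P(0,.025,.0214),"front",P(0,-.075,.0214),"left corners",P(-.035,.025,.0214))
x0,y0=int(u[0])-90,max(0,int(u[1])-110); cr=f[y0:y0+190,x0:x0+180]; print(x0,y0,cr.shape)
cv2.imwrite("pics/w5.png",cv2.resize(cr,None,fx=3.15,fy=3.15,interpolation=cv2.INTER_CUBIC)); print(manip.get_state()["contact_force"])
E
```

```text
clock: 12.25
position: [0.5268, -0.2651, 0.177]
ee_rot: [0.533, 0.464, 0.534, -0.464]
contact_force: [0.3, -0.1, 0.7]
width: 0.0632
nose/disk px [369.79747327 395.03646972] expected rear [372.68377628 308.48592807] front [368.92834327 421.85975273] left corners [326.18550725 308.57255131]
279 285 (190, 180, 3)
[-0.18444657 -0.23935487  0.34434596]
```

View pics/w5.png

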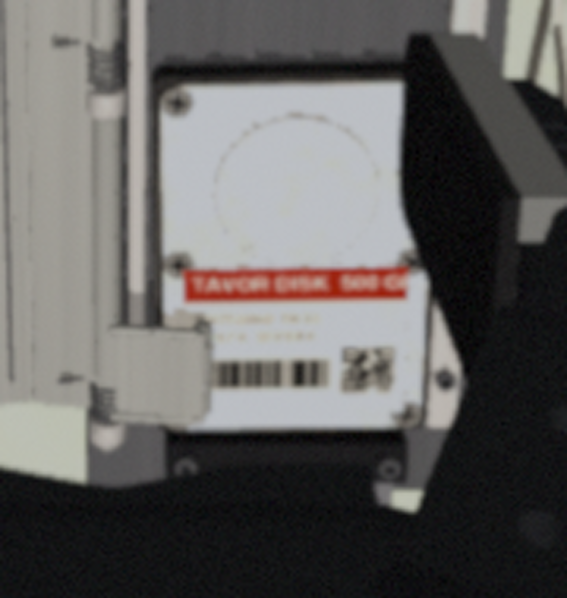

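The close-up shows the disk's front edge flush with the block, with no deck between them, and the nose lying on the disk's near corner. The rear edge is at row ~307.9, against 308.5 predicted for home. Handing in.

```bash
python3 -c "from rig import manip; print(manip.sign_off())"
```

```text
the job is handed in; nothing more can be done
None
```

The disk is loaded in the cradle and the job is handed in; sign-off gave no verdict. One fingertip held the clip flange down while the other pushed the disk about 56 mm along the deck to the contact block. I then eased off, let the clip down and moved clear.

**Clip open:** I could not read the clip angle. The 5.6 N on the flange and the tool height put it near 0.3 rad.

**Disk home:** At the stop the push force rose from about 4 N to 10 N and the tool stopped advancing. In the last wrist picture there was no gap at the block, and the rear edge was within a pixel of the predicted home position (row 307.9 against 308.5).

**Clip released:** The nose lies on the disk's near corner in that picture. I did not measure the force it bears with.

**Disagreements:**
- In the first wrist measurement, the block and nose positions disagreed with the given figures by 3–5 mm along the channel. I therefore judged home by force and by the pictures.
- When I backed off 6 mm, the tool moved only about 0.5 mm. The push force was gone before I raised the fingers, and the disk stayed in place.

**Surroundings:** The USB stick, screwdriver and tweezers looked undisturbed in the pictures, but I did not measure them. The robot was clear with about zero force at the end, at roughly 12 s on the clock.

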